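# Make up two flow-cell kits

## Robot

A 6-joint arm with a two-finger parallel gripper is mounted at the origin on the work surface. World frame = base frame: x ahead of the robot, y to its left, z up, the work surface at z = 0. Lengths are in mm, angles in rad, forces in N, time in s.
With the tool pointing down it reaches from about 275 to 775 mm from the base axis. Payload 14.6 kg.
Tool frame: the origin (TCP) lies between the finger pads; the fingertips stand 14 mm ahead of it and the grasp point (between the pads) lies 5 mm behind it (env.tips_ahead is the distance from the TCP to the fingertips, in mm); z points along the fingers, x is the direction in which the jaws open and shut, and the axes are right-handed (so a half turn about z gives the same grasp; the last joint's range is limited). The gripper opens to 85 mm and grips with 20 to 120 N. Pads are 22 mm wide; open, the fingers measure 114 mm over their backs; the gripper's body (76 mm by 85 mm) begins 54 mm behind the grasp point. The pads swing forward as they close: fully open they stand 13 mm farther back than shut.
Start: joints at [-1.296, 0.263, -0.048, 1.259, 0, 1.415], TCP at [218.756, -477.257, 245.278] pointing down, gripper open.
Joint ranges: [-2.65, 2.65], [-0.89, 1.7], [-1.18, 1.37], [-2.13, 2.11], [-1.35, 1.29], [-3.14, 3.14]. Speed limits (rad/s): [1.89, 1.89, 2.57, 2.79, 3.14, 3.14].

## Interface

Orientations are given as a unit quaternion [x, y, z, w].
In Python, from station import env gives the robot as it stands.
- The arm moves only by the shell command python3 -m jog 'ROWS'. ROWS is JSON, a list of rows, each an object of numbers: "rx", "ry", "rz": the turn, a rotation vector about the tool's x, y, z in degrees; "x", "y", "z": the shift along the tool's x, y, z in m; "gripper": the closure, from 0 (fully open) to 1 (shut). In form: [{"rx": .., "ry": .., "rz": .., "x": .., "y": .., "z": .., "gripper": ..}, ...]. A call has 1 to 12 rows; each row is the pose to reach, as a shift and turn from the pose commanded when the call began, along the tool's axes at that moment; what a row does not reach only later rows make up. A row lasts 1/10 s, in which the tool goes at most 50 mm and 8.59 degrees, less where a joint would pass 70% of its speed; a pose out of reach is approached as far as the arm can. A call with a gripper value outside its range is refused whole. The fingers move at their own pace and stop on an object; the grip force is fixed at half the most. Time passes only in rows, so rows that repeat a pose let the fingers close. It gives the time, the measured TCP pose, the force and the opening at its end, in the units of the state.
- env.get_state(): the state, without advancing time (a new reading comes with each control period).
- env.camera(name): name is "scene" or "top" or "wrist"; returns the picture (420x560x3 uint8, blue, green, red); there is no depth.
- env.camera_info(name): a dict with "mtx" (3x3 intrinsics, pixels), "origin" and "orientation" of the camera in the world. Camera axes: x right, y down, z forward; pixel columns grow to the right and rows downward; lengths in mm; the calibration is good to about 2 mm. A picture is of the moment at which its call begins: read the wrist's pose just before it. camera_info takes no time and is no camera call; for the wrist camera it gives the pose at the moment of the call.
- env.finish_job(): hands the job in, once; it reports no verdict.
The state is a dict: "time_s": time; "joint_pos": joint angles; "qd": joint speeds; "effort": joint torques, N m; "tcp_pos": TCP position; "eef_rot": TCP orientation; "wrist_force": force on the tool from outside, world axes, zero at the start; "wrist_torque": the same for the moment, N m; "gripper_width": finger opening in mm.
Only numpy, scipy, OpenCV 4.12 (cv2) and the standard library are available. Lean on these libraries where they do the work, as an engineer would, in place of code of your own. Each camera call takes 0.05 s, during which the arm holds its last target.

## Task

Make up the two flow-cell kits from the stock standing about the bench, one thing to a compartment, each standing upright on the tray floor. In the three-place tray put the squat amber bottle, the wide glass beaker and the straight brass coupling, with the beaker in the middle place (the other two either way round); in the two-place tray put the tall amber bottle and the brass tee, either way round. Set the bottles and the beaker down rather than dropping them, and leave the narrow beaker, the rubber stopper and the clamp boss where they are.

Things in the scene. Friction and masses are not known exactly. Their poses are not given: they have to be found in the camera images.
- tray_long: White plastic three-place tray, fixed to the bench, 68 (x) by 196 (y) mm, 12 mm high. Floor 4 mm thick, walls and dividers 4 mm thick, rising 8 mm above the floor. Three square compartments of 60 by 60 mm in a row along its y axis, with centres at y = -64, 0 and +64 mm, x = 0. Origin: centre of its underside; z up. The middle compartment is the one at y = 0.
- tray_short: White plastic two-place tray, fixed to the bench, 68 (x) by 132 (y) mm, 12 mm high. Floor 4 mm thick, walls and divider 4 mm thick, rising 8 mm above the floor. Two square compartments of 60 by 60 mm along its y axis, with centres at y = -32 and +32 mm, x = 0. Origin: centre of its underside; z up. 
- bottle_squat: Squat round amber glass bottle with a black cap, closed, standing upright, 62 mm high. Body 44 mm in diameter up to 42 mm height, then a shoulder, cap 30 mm in diameter from 49 mm to the top. About 0.11 kg. Origin: centre of its underside; z up. 
- bottle_tall: Tall slim round amber glass bottle with a black cap, closed, standing upright, 88 mm high. Body 34 mm in diameter up to 64 mm height, then a shoulder, cap 24 mm in diameter from 71 mm to the top. About 0.09 kg. Origin: centre of its underside; z up. 
- beaker_wide: The wider of the two clear glass beakers, empty, upright, open at the top: 42 mm outer diameter (straight sides, wall 2.5 mm), 58 mm high. About 0.04 kg. Origin: centre of its underside; z up. 
- coupling: Straight brass tube coupling standing on end: a round nut 30 mm in diameter from the foot to 18 mm height, a narrow hexagonal waist (20 to 30 mm height), a second round nut 30 mm in diameter from 32 mm to the top at 50 mm. About 0.14 kg. Origin: centre of its underside; z up. 
- tee: Brass tee fitting standing on its foot, 55 mm high: round foot 30 mm in diameter and 8 mm high, upright stem 22 mm in diameter, nut 26 mm in diameter from 38 mm height to the top; one level side branch points along its own +x at 27 mm height, up to 20 mm thick and reaching 30 mm from the stem's axis. About 0.13 kg. Origin: centre of the underside of the foot, on the stem's axis; z up.
- beaker_narrow: The narrower clear glass beaker, not part of either kit; to be left where it is: 29 mm in diameter, 50 mm high, light. Origin: centre of its underside; z up. 
- stopper: Black rubber stopper, not part of either kit; to be left where it is: 18 mm in diameter at the foot, 24 mm at the top, 26 mm high. Origin: centre of its underside; z up. 
- boss: Aluminium clamp boss (block of 40 by 28 by 26 mm with a thumb screw reaching 40 mm along its +x), not part of either kit; to be left where it is. Origin: centre of its underside; z up. 
Things that resemble listed ones, but are neither listed nor needed, are in the scene too. Leave any blue or turquoise look-alike of the beaker_wide alone.

How it is judged:
By the outcome, as a careful person would: the job done as asked, in the order asked, and still so for the second after the job is handed in, with the robot touching nothing.
It also fails if it takes over 128 s, if anything falls off the work surface, if the arm or the gripper's body presses on something with over 40 N, if the wrist force passes 120 N, or if a joint passes its speed limit or range.

## Working session

There is one attempt and no reset: what is moved stays moved. The work goes in short steps, Python scripts to look and compute and a shell command to move; the robot and the scene stay as the last step left them, time stands still between calls to the robot, and variables do not carry over. Pictures are saved under pics/ and viewed, and the job is handed in when it is done.

```bash
mkdir -p pics; ls; python3 - <<'E'
from station import env
import cv2
for n in ("scene","top","wrist"):
    i=env.camera_info(n); print(n,i)
    cv2.imwrite(f"pics/{n}0.png",env.camera(n))
s=env.get_state(); print(s)
E
```

```text
pics
scene {'mtx': array([[506.78678524,   0.        , 282.92194308],
       [  0.        , 506.78678524, 218.65317545],
       [  0.        ,   0.        ,   1.        ]]), 'origin': array([1338.84003957, -157.99223598,  797.41011071]), 'orientation': array([ 0.71289071,  0.58025759, -0.25307379, -0.30173105])}
top {'mtx': array([[546.34480378,   0.        , 278.03592305],
       [  0.        , 546.34480378, 203.43891132],
       [  0.        ,   0.        ,   1.        ]]), 'origin': array([ 414.04861345,    2.97212662, 1374.41066475]), 'orientation': array([-0.69526589,  0.71689875, -0.03826154,  0.03460598])}
wrist {'mtx': array([[353.53947392,   0.        , 284.30705024],
       [  0.        , 353.53947392, 211.3940859 ],
       [  0.        ,   0.        ,   1.        ]]), 'origin': array([ 293.68640423, -443.33323089,  373.12724861]), 'orientation': array([ 0.83062068, -0.53320904, -0.08675884,  0.13501969])}
{'time_s': 0.15, 'joint_pos': array([-1.29631527e+00,  2.63450859e-01, -4.87270674e-02,  1.25940750e+00,
       -2.35139723e-05,  1.41551942e+00]), 'qd': array([ 3.55977172e-04, -2.92168825e-03,  2.44481042e-03, -6.41308237e-04,
        8.77895840e-04, -4.99163176e-05]), 'effort': array([ 1.57414848e-03, -6.37827730e+01,  3.84647083e+01,  1.06841928e-02,
       -5.44869476e-05,  1.83364364e-05]), 'tcp_pos': array([ 218.69492201, -477.09238668,  244.93948182]), 'eef_rot': array([ 8.41620630e-01, -5.40069032e-01, -3.02914188e-04, -2.53080018e-04]), 'wrist_force': array([-0.46482074, -0.14242577, -0.07895471]), 'wrist_torque': array([-0.00752211, -0.05801365,  0.01565008]), 'gripper_width': 85.42494339570793}
```

View pics/top0.png

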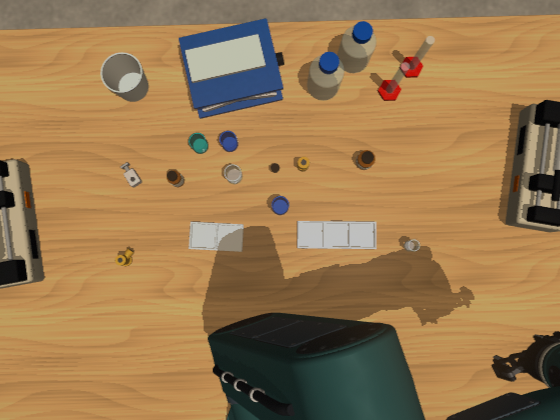

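View pics/scene0.png

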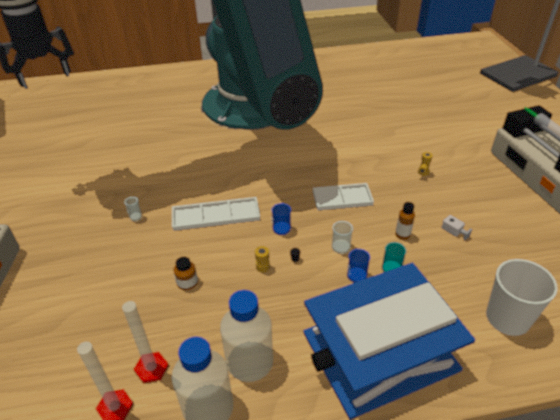

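View pics/wrist0.png

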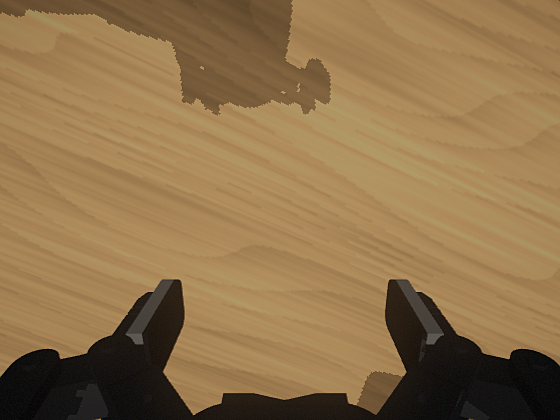

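Top view: tall bottle about (175,177), squat bottle (366,159), coupling (303,163), tee (124,257). Trays are at (216,236) and (337,235). There are two clear beakers, (232,173) and (411,244), and blue or turquoise cups at (199,143), (229,141) and (280,205). The clear one at (232,173) looks wider. I'll confirm it in enlarged crops.

```bash
python3 - <<'E'
import cv2,numpy as np
t=cv2.imread("pics/top0.png"); s=cv2.imread("pics/scene0.png")
a=cv2.resize(t[125:275,100:300],(800,600),interpolation=cv2.INTER_CUBIC)
b=cv2.resize(t[125:275,260:460],(800,600),interpolation=cv2.INTER_CUBIC)
c=cv2.resize(s[140:300,110:310],None,fx=4,fy=3.75,interpolation=cv2.INTER_CUBIC)
d=cv2.resize(s[140:300,290:490],None,fx=4,fy=3.75,interpolation=cv2.INTER_CUBIC)
for n,i in zip("abcd",(a,b,c,d)): cv2.imwrite(f"pics/crop_{n}.png",i)
E
```

```text
(no output)
```

View pics/crop_a.png

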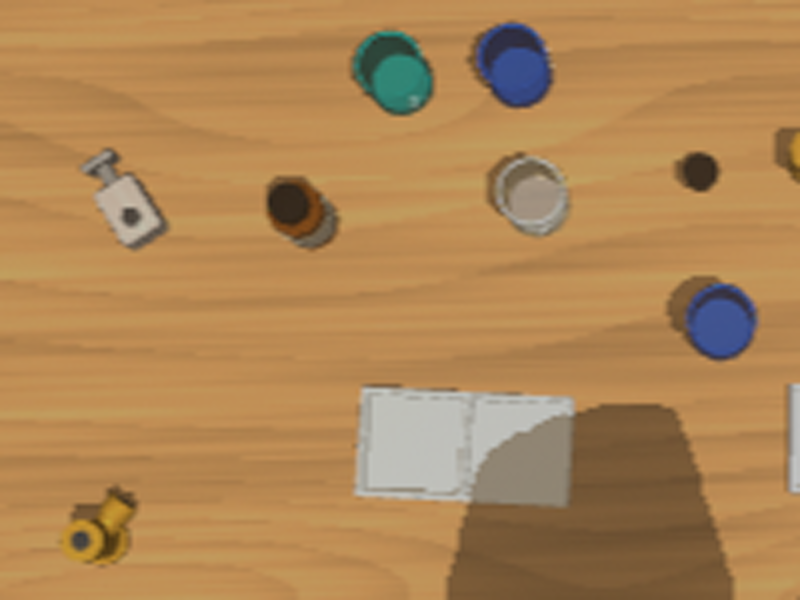

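View pics/crop_b.png

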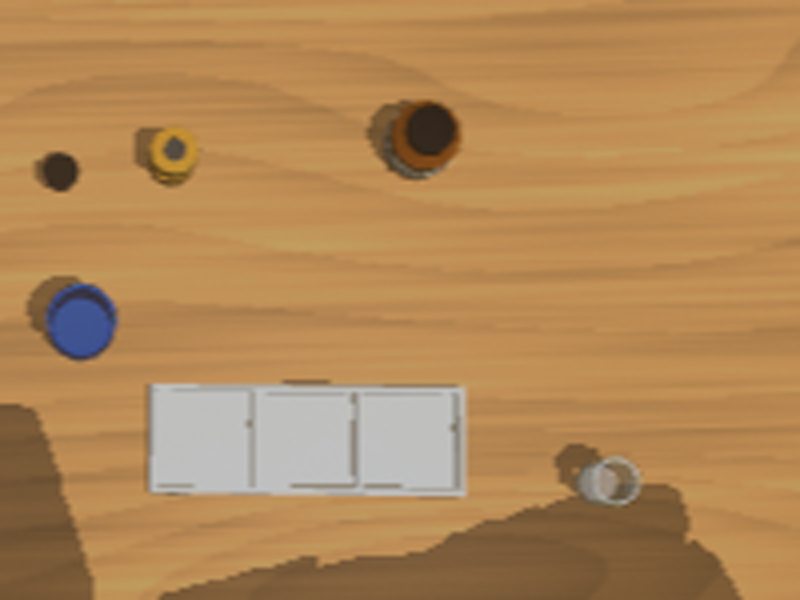

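View pics/crop_c.png

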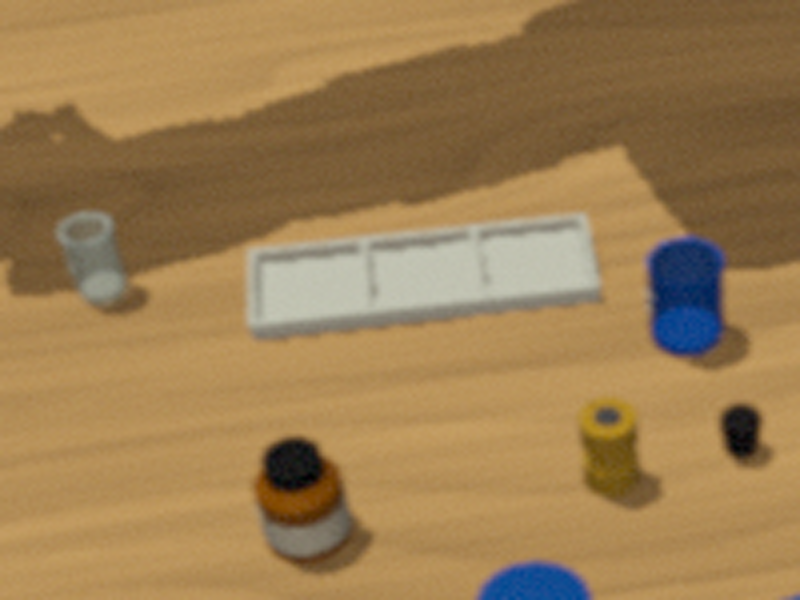

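View pics/crop_d.png

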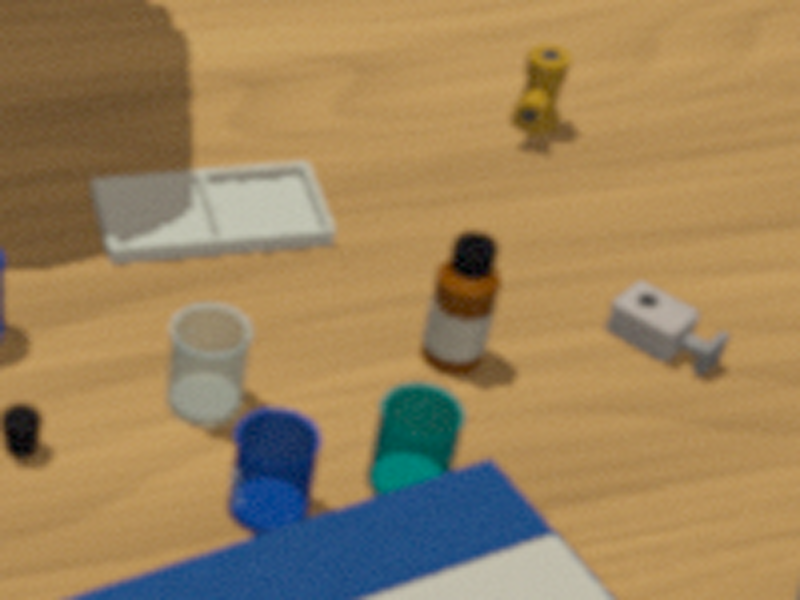

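The clear beaker at (232,173) is 42 mm class (about 19 px across, against about 14 px for the one at (411,244)), so it is the wide beaker. The amber bottles and the brass parts are unambiguous. Next I measure positions with masks, cross-checked between the two views.

```bash
cat > h.py <<'E'
import cv2,numpy as np
from scipy.spatial.transform import Rotation as R
from station import env
def ray(info,px):
    K=info["mtx"]; d=np.linalg.inv(K)@np.array([px[0],px[1],1.]); return info["origin"],R.from_quat(info["orientation"]).apply(d)
def onz(info,px,z):
    o,d=ray(info,px); return (o+d*(z-o[2])/d[2])
def tri(i1,p1,i2,p2):
    o1,d1=ray(i1,p1);o2,d2=ray(i2,p2)
    d1=d1/np.linalg.norm(d1);d2=d2/np.linalg.norm(d2)
    a=np.linalg.lstsq(np.stack([d1,-d2],1),o2-o1,rcond=None)[0]
    q1=o1+a[0]*d1;q2=o2+a[1]*d2; return (q1+q2)/2,np.linalg.norm(q1-q2)
def blob(mask,roi,n=1):
    x0,y0,x1,y1=roi; m=mask[y0:y1,x0:x1].astype(np.uint8)
    k,l,st,c=cv2.connectedComponentsWithStats(m)
    o=np.argsort(-st[1:,4])[:n]+1
    return [(c[i]+[x0,y0],st[i]) for i in o]
E
python3 - <<'E'
from h import *
T=cv2.imread("pics/top0.png");S=cv2.imread("pics/scene0.png")
it=env.camera_info("top");iS=env.camera_info("scene")
def hsv(a):return [x.astype(int) for x in cv2.split(cv2.cvtColor(a,cv2.COLOR_BGR2HSV))]
h,s,v=hsv(T);hs,ss,vs=hsv(S)
np.set_printoptions(precision=1,suppress=True)
# caps
for n,r1,r2,z in (("squat",(350,140,385,178),(165,250,205,292),62),("tall",(160,162,188,192),(392,198,420,240),88),("stopper",(268,160,283,176),(285,244,305,265),26)):
    b1=blob(v<65,r1)[0];b2=blob(vs<60,r2)[0]
    print(n,b1[0],b1[1],onz(it,b1[0],z),"|",b2[0],b2[1],tri(it,b1[0],iS,b2[0]))
# brass
for n,r in (("coupling",(290,150,316,176)),("tee",(112,242,138,270))):
    m=(h>18)&(h<30)&(s>190)
    for b in blob(m,r,2): print(n,b)
# trays
w=((s<60)&(v>100)).astype(np.uint8)
for n,r in (("short",(184,215,250,258)),("long",(290,215,385,256))):
    x0,y0,x1,y1=r; c,_=cv2.findContours(w[y0:y1,x0:x1],cv2.RETR_EXTERNAL,cv2.CHAIN_APPROX_NONE)
    c=max(c,key=cv2.contourArea); q=cv2.boxPoints(cv2.minAreaRect(c))+[x0,y0]
    P=np.array([onz(it,p,12) for p in q]); print(n,P[:,:2].tolist(),P.mean(0),[np.linalg.norm(P[i]-P[i-1]) for i in range(4)])
# hand circles from crop (top rims)
def ca(x,y,x0): return ((x+.5)/4-.5+x0,(y+.5)/4-.5+125)
print("beaker rim a",onz(it,ca(532,193,100),58),"tee top",onz(it,ca(83,541,100),55),"tee branch end",onz(it,ca(122,500,100),33))
print("coupling top",onz(it,ca(174,149,260),50))
for n,p in (("blue1",ca(513,62,100)),("blue2",ca(720,318,100)),("turq",ca(390,66,100))):print(n,onz(it,p,58))
print("narrow",onz(it,ca(614,480,260),50),"boss",onz(it,ca(130,212,100),26))
def cs(x,y,x0):return ((x+.5)/4-.5+x0,(y+.5)/3.75-.5+140)
for n,p,z in (("bk",cs(210,323,290),58),("coup",cs(609,416,110),50),("tee",cs(550,57,290),55)): print("scene",n,onz(iS,p,z))
E
```

```text
squat [366.9 157.1] [ 12  11  11  13 109] [ 656.7 -226.    62. ] | [183.  263.9] [ 12   8  14  13 144] (array([ 658. , -227. ,   54.9]), np.float64(0.5805916998751063))
tall [171.7 175.6] [ 7  9 10 10 78] [621.2 245.   88. ] | [408.  208.1] [11  5 10 11 91] (array([622.5, 246.3,  79.7]), np.float64(0.4430852082475763))
stopper [274.7 167.4] [ 3  4  8  8 49] [644.2  -0.6  26. ] | [294.9 254.6] [ 6  5  8 13 83] (array([645.7,  -0.7,  17. ]), np.float64(0.2177033897172468))
tee (array([125.5, 257.7]), array([  4,   7,  17,  17, 126], dtype=int32))
short [[448.96614702276753, 219.55772977365572], [516.6811371523163, 215.893939149114], [507.2299307951482, 82.28618920300549], [439.56686978047924, 86.63403308967533]] [478.1 151.1  12. ] [np.float64(133.25560233180522), np.float64(67.81403431433176), np.float64(133.94161469561146), np.float64(67.80260741547974)]
long [[509.3418362530449, -52.26815129402825], [503.304522420762, -249.7273552550757], [436.07344076573855, -246.41046330382855], [442.1148775265543, -49.95492685179647]] [ 472.7 -149.6   12. ] [np.float64(67.26674503001767), np.float64(197.55147781588477), np.float64(67.31285250767998), np.float64(196.54840818686537)]
beaker rim a [628.3 102.3  58. ] tee top [425.9 376.4  55. ] tee branch end [450.3 358.8  33. ]
coupling top [651.7 -70.8  50. ]
blue1 [709.8 112.1  58. ]
blue2 [548.3  -9.7  58. ]
turq [709.6 187.5  58. ]
narrow [ 440.8 -329.7   50. ] boss [629.1 355.2  26. ]
scene bk [623.6 104.5  58. ]
scene coup [650.6 -69.8  50. ]
scene tee [426.5 377.   55. ]
```

Positions agree to about 2–4 mm between the views and the sizes match (trays 197x67 and 133x68 mm). First I go above the squat bottle, with the jaws turned along world x.

```bash
python3 -m jog '[{"x":-0.006,"y":-0.038,"z":0.004,"rz":-6},{"x":-0.017,"y":-0.113,"z":0.011,"rz":-14},{"x":-0.029,"y":-0.188,"z":0.019,"rz":-22},{"x":-0.04,"y":-0.263,"z":0.026,"rz":-30},{"x":-0.052,"y":-0.338,"z":0.034,"rz":-38},{"x":-0.063,"y":-0.41,"z":0.041,"rz":-46},{"x":-0.069,"y":-0.451,"z":0.045,"rz":-54},{"x":-0.069,"y":-0.451,"z":0.045,"rz":-61},{"x":-0.069,"y":-0.451,"z":0.045,"rz":-65.4},{"x":-0.069,"y":-0.451,"z":0.045,"rz":-65.4},{"x":-0.069,"y":-0.451,"z":0.045,"rz":-65.4},{"x":-0.069,"y":-0.451,"z":0.045,"rz":-65.4}]'; cat > look.py <<'E'
import sys
from h import *
np.set_printoptions(precision=2,suppress=True)
i=env.camera_info("wrist"); im=env.camera("wrist"); s=env.get_state()
cv2.imwrite(f"pics/{sys.argv[1]}.png",im); np.savez(f"{sys.argv[1]}.npz",**i)
r=R.from_quat(s["eef_rot"]).as_matrix()
print(s["time_s"],s["tcp_pos"],"xax",r[:,0],"zax",r[:,2],s["gripper_width"],s["wrist_force"],"cam",i["origin"])
E
python3 look.py w1
```

```text
0.2 [ 218.71 -477.1   245.  ] xax [ 0.42 -0.91 -0.  ] zax [-0.  0. -1.] 85.45081763500126 [-0.06  0.21 -0.38] cam [ 293.69 -443.35  373.19]invalid input at $[0]: expected keys rx, ry, rz, x, y, z, gripper
```

View pics/w1.png

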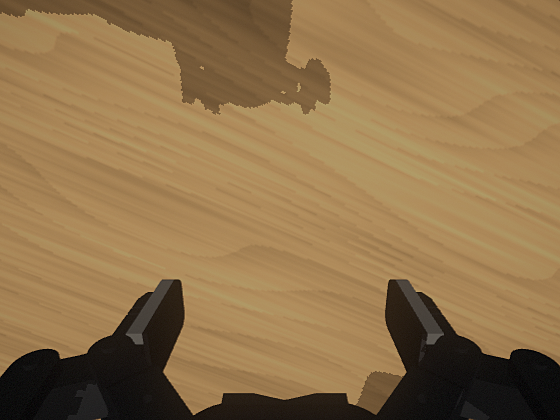

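All seven keys are required in every row, and the arm has not moved yet.

```bash
python3 -m jog '[{"rx":0,"ry":0,"rz":-8,"x":-0.006,"y":-0.038,"z":0.004,"gripper":0},{"rx":0,"ry":0,"rz":-16,"x":-0.013,"y":-0.083,"z":0.008,"gripper":0},{"rx":0,"ry":0,"rz":-24,"x":-0.02,"y":-0.13,"z":0.013,"gripper":0},{"rx":0,"ry":0,"rz":-32,"x":-0.027,"y":-0.177,"z":0.018,"gripper":0},{"rx":0,"ry":0,"rz":-40,"x":-0.034,"y":-0.224,"z":0.022,"gripper":0},{"rx":0,"ry":0,"rz":-48,"x":-0.041,"y":-0.271,"z":0.027,"gripper":0},{"rx":0,"ry":0,"rz":-56,"x":-0.048,"y":-0.318,"z":0.032,"gripper":0},{"rx":0,"ry":0,"rz":-62,"x":-0.055,"y":-0.365,"z":0.036,"gripper":0},{"rx":0,"ry":0,"rz":-65.4,"x":-0.062,"y":-0.41,"z":0.041,"gripper":0},{"rx":0,"ry":0,"rz":-65.4,"x":-0.069,"y":-0.451,"z":0.045,"gripper":0},{"rx":0,"ry":0,"rz":-65.4,"x":-0.069,"y":-0.451,"z":0.045,"gripper":0},{"rx":0,"ry":0,"rz":-65.4,"x":-0.069,"y":-0.451,"z":0.045,"gripper":0}]';python3 look.py w2
```

```text
time_s: 1.4
tcp_pos: [600.2, -225.9, 199.6]
eef_rot: [1.0, 0.001, -0.001, -0.0]
wrist_force: [-0.1, -0.2, 0.1]
gripper_width: 85.2
1.45 [ 599.66 -226.66  200.06] xax [ 1.  0. -0.] zax [-0.  0. -1.] 85.35347759795785 [ 0.03 -0.72 -0.6 ] cam [ 601.04 -144.64  327.91]
```

View pics/w2.png

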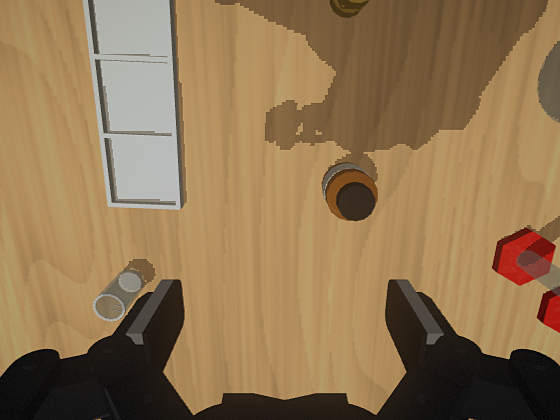

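The wrist view shows the squat bottle's cap at about (356,201) and the long tray's end at (108..183,208).

```bash
python3 - <<'E'
from h import *
np.set_printoptions(precision=1,suppress=True)
i=dict(np.load("w2.npz")); im=cv2.imread("pics/w2.png")
h,s,v=cv2.split(cv2.cvtColor(im,cv2.COLOR_BGR2HSV))
b=blob(v<50,(320,155,385,225))[0]; print(b,onz(i,b[0],62))
for p in ((108,208),(183,208),(95,56.5),(103,133.5),(172,134.5)): print(p,onz(i,p,12))
c=blob((v<75),(325,0,372,18))[0];print(c)
E
```

```text
(array([350.3, 187.8]), array([ 17,  27,  34,  26, 114], dtype=int32)) [ 652.2 -214.3   62. ]
(108, 208) [ 435.4 -247.3   12. ]
(183, 208) [ 505.9 -247.2   12. ]
(95, 56.5) [ 445.2 -116.4   12. ]
(103, 133.5) [ 441.8 -178.5   12. ]
(172, 134.5) [ 502.3 -179.3   12. ]
(array([350.8,   4.3]), array([ 13,   0,  30,   9, 170], dtype=int32))
```

```bash
python3 - <<'E'
from h import *
np.set_printoptions(precision=1,suppress=True)
i=dict(np.load("w2.npz")); im=cv2.imread("pics/w2.png")
g=cv2.cvtColor(im,cv2.COLOR_BGR2HSV)
print(g[185:220:5,356].tolist())
m=(g[...,2]<75)&(g[...,1]<150)
b=blob(m,(330,175,385,225))[0]; print(b,onz(i,b[0],62), onz(i,(356,201),62))
E
```

```text
[[16, 141, 49], [14, 104, 54], [16, 105, 56], [14, 107, 57], [15, 121, 55], [17, 112, 57], [14, 121, 57]]
(array([355.2, 201.1]), array([   6,    7,   39,   39, 1134], dtype=int32)) [ 656.7 -225.1   62. ] [ 657.3 -224.9   62. ]
```

Wrist and top views agree on the squat bottle at (657,-225). Moving over, down to TCP z about 28, and closing.

```bash
python3 -c "
from station import env;print(env.tips_ahead)"; python3 -m jog '[{"rx":0,"ry":0,"rz":0,"x":0.03,"y":-0.001,"z":0,"gripper":0},{"rx":0,"ry":0,"rz":0,"x":0.057,"y":-0.001,"z":0.03,"gripper":0},{"rx":0,"ry":0,"rz":0,"x":0.057,"y":-0.001,"z":0.07,"gripper":0},{"rx":0,"ry":0,"rz":0,"x":0.057,"y":-0.001,"z":0.11,"gripper":0},{"rx":0,"ry":0,"rz":0,"x":0.057,"y":-0.001,"z":0.145,"gripper":0},{"rx":0,"ry":0,"rz":0,"x":0.057,"y":-0.001,"z":0.172,"gripper":0},{"rx":0,"ry":0,"rz":0,"x":0.057,"y":-0.001,"z":0.172,"gripper":0.3},{"rx":0,"ry":0,"rz":0,"x":0.057,"y":-0.001,"z":0.172,"gripper":1},{"rx":0,"ry":0,"rz":0,"x":0.057,"y":-0.001,"z":0.172,"gripper":1},{"rx":0,"ry":0,"rz":0,"x":0.057,"y":-0.001,"z":0.172,"gripper":1},{"rx":0,"ry":0,"rz":0,"x":0.057,"y":-0.001,"z":0.172,"gripper":1},{"rx":0,"ry":0,"rz":0,"x":0.057,"y":-0.001,"z":0.172,"gripper":1}]';python3 look.py w3
```

```text
14.0
time_s: 2.65
tcp_pos: [657.7, -226.5, 30.9]
eef_rot: [1.0, 0.0, 0.001, 0.001]
wrist_force: [-2.5, -1.1, 6.6]
gripper_width: 42.0
2.7 [ 657.7  -226.48   30.86] xax [1. 0. 0.] zax [ 0. -0. -1.] 42.701289886322016 [-2.35 -1.93  6.74] cam [ 658.2  -144.86  158.94]
```

View pics/w3.png

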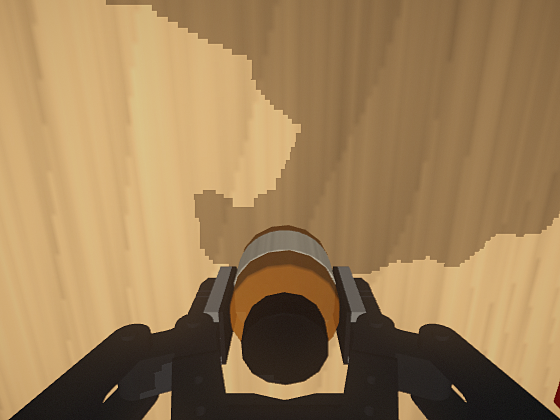

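The grip holds at 42.7 mm, on the body. Lifting, carrying to the −y end compartment at (470.7,-213.6), and lowering to just above the floor.

```bash
python3 -m jog '[{"rx":0,"ry":0,"rz":0,"x":0,"y":0,"z":-0.025,"gripper":1},{"rx":0,"ry":0,"rz":0,"x":0,"y":0,"z":-0.06,"gripper":1},{"rx":0,"ry":0,"rz":0,"x":-0.02,"y":-0.001,"z":-0.07,"gripper":1},{"rx":0,"ry":0,"rz":0,"x":-0.055,"y":-0.004,"z":-0.07,"gripper":1},{"rx":0,"ry":0,"rz":0,"x":-0.095,"y":-0.007,"z":-0.07,"gripper":1},{"rx":0,"ry":0,"rz":0,"x":-0.135,"y":-0.01,"z":-0.07,"gripper":1},{"rx":0,"ry":0,"rz":0,"x":-0.17,"y":-0.013,"z":-0.07,"gripper":1},{"rx":0,"ry":0,"rz":0,"x":-0.187,"y":-0.013,"z":-0.07,"gripper":1},{"rx":0,"ry":0,"rz":0,"x":-0.187,"y":-0.013,"z":-0.045,"gripper":1},{"rx":0,"ry":0,"rz":0,"x":-0.187,"y":-0.013,"z":-0.025,"gripper":1},{"rx":0,"ry":0,"rz":0,"x":-0.187,"y":-0.013,"z":-0.015,"gripper":1},{"rx":0,"ry":0,"rz":0,"x":-0.187,"y":-0.013,"z":-0.015,"gripper":1}]';python3 look.py w4
```

```text
time_s: 3.9
tcp_pos: [469.9, -212.7, 43.3]
eef_rot: [1.0, 0.0, -0.0, -0.0]
wrist_force: [0.5, 0.3, -1.0]
gripper_width: 41.7
3.95 [ 470.24 -212.84   43.92] xax [1. 0. 0.] zax [ 0. -0. -1.] 42.493622162339804 [ 0.85 -1.07 -1.03] cam [ 470.72 -131.31  171.55]
```

View pics/w4.png

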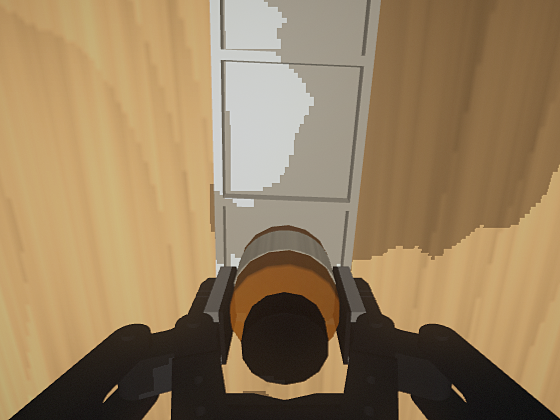

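Centred over the end place. Lowering onto the floor in small steps.

```bash
python3 -m jog '[{"rx":0,"ry":0,"rz":0,"x":0,"y":0,"z":0.003,"gripper":1},{"rx":0,"ry":0,"rz":0,"x":0,"y":0,"z":0.005,"gripper":1},{"rx":0,"ry":0,"rz":0,"x":0,"y":0,"z":0.007,"gripper":1},{"rx":0,"ry":0,"rz":0,"x":0,"y":0,"z":0.008,"gripper":1},{"rx":0,"ry":0,"rz":0,"x":0,"y":0,"z":0.009,"gripper":1},{"rx":0,"ry":0,"rz":0,"x":0,"y":0,"z":0.009,"gripper":1}]'
```

```text
time_s: 4.55
tcp_pos: [470.0, -212.7, 34.8]
eef_rot: [1.0, 0.0, 0.0, 0.0]
wrist_force: [-2.6, 2.2, 11.0]
gripper_width: 42.3
```

Contact at 11 N. Opening, rising straight, then on toward the coupling.

```bash
python3 -m jog '[{"rx":0,"ry":0,"rz":0,"x":0,"y":0,"z":0,"gripper":0.35},{"rx":0,"ry":0,"rz":0,"x":0,"y":0,"z":0,"gripper":0.3},{"rx":0,"ry":0,"rz":0,"x":0,"y":0,"z":0,"gripper":0.3},{"rx":0,"ry":0,"rz":0,"x":0,"y":0,"z":-0.03,"gripper":0.3},{"rx":0,"ry":0,"rz":0,"x":0,"y":0,"z":-0.07,"gripper":0.3},{"rx":0,"ry":0,"rz":0,"x":0.03,"y":-0.02,"z":-0.11,"gripper":0.3},{"rx":0,"ry":0,"rz":0,"x":0.06,"y":-0.055,"z":-0.14,"gripper":0.3},{"rx":0,"ry":0,"rz":0,"x":0.09,"y":-0.09,"z":-0.155,"gripper":0.3},{"rx":0,"ry":0,"rz":0,"x":0.115,"y":-0.12,"z":-0.155,"gripper":0.3},{"rx":0,"ry":0,"rz":0,"x":0.13,"y":-0.142,"z":-0.155,"gripper":0.3},{"rx":0,"ry":0,"rz":0,"x":0.13,"y":-0.142,"z":-0.155,"gripper":0.3},{"rx":0,"ry":0,"rz":0,"x":0.13,"y":-0.142,"z":-0.155,"gripper":0.3}]';python3 look.py w5; python3 -c "
from h import *
t=env.camera('top');cv2.imwrite('pics/top5.png',cv2.resize(t[125:275,260:460],(800,600),interpolation=cv2.INTER_CUBIC))"
```

```text
time_s: 5.75
tcp_pos: [599.9, -70.3, 188.9]
eef_rot: [1.0, 0.001, -0.0, 0.0]
wrist_force: [0.2, -0.5, -1.2]
gripper_width: 59.6
5.8 [599.55 -70.93 189.03] xax [ 1.  0. -0.] zax [-0. -0. -1.] 59.867231751164624 [-0.02 -0.04 -0.4 ] cam [600.64  11.1  317.15]
```

View pics/w5.png

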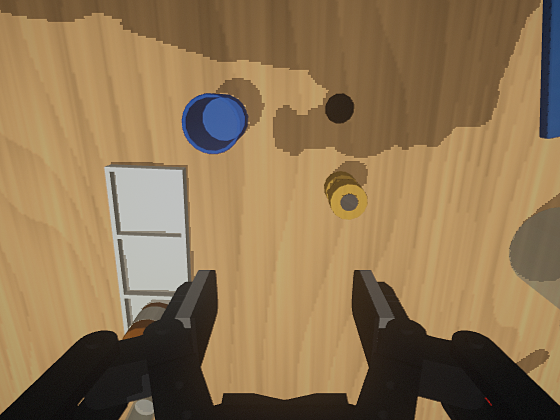

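View pics/top5.png

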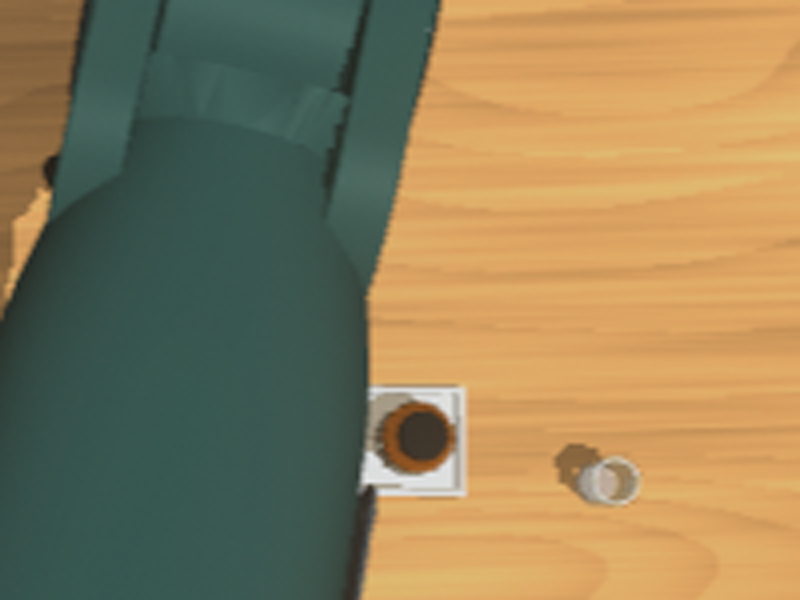

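The squat bottle stands upright and central in its place. The wrist view shows the coupling's top ring at about (347,202), the stopper at (339,108) and the blue cup at (215,123), and the tray's +y corners at (106,167) and (187,167).

```bash
python3 - <<'E'
from h import *
np.set_printoptions(precision=1,suppress=True)
i=dict(np.load("w5.npz")); im=cv2.imread("pics/w5.png")
g=cv2.cvtColor(im,cv2.COLOR_BGR2HSV)
m=((g[...,0]>18)&(g[...,0]<32)&(g[...,1]>170)&(g[...,2]>150))
b=blob(m,(315,165,380,230))[0]; print(b,onz(i,b[0],50), onz(i,(348,202),50))
for p in ((106,167),(187,167)): print(onz(i,p,12))
E
```

```text
(array([348., 211.]), array([30, 46,  7,  1,  7], dtype=int32)) [651.4 -78.   50. ] [651.  -70.5  50. ]
[444.9 -50.5  12. ]
[515.6 -50.4  12. ]
```

Coupling at (651,-70.5), matching the top view. Moving over, descending and gripping the upper nut.

```bash
python3 -m jog '[{"rx":0,"ry":0,"rz":0,"x":0.03,"y":0,"z":0,"gripper":0.3},{"rx":0,"ry":0,"rz":0,"x":0.051,"y":0,"z":0.025,"gripper":0.3},{"rx":0,"ry":0,"rz":0,"x":0.051,"y":0,"z":0.065,"gripper":0.3},{"rx":0,"ry":0,"rz":0,"x":0.051,"y":0,"z":0.105,"gripper":0.3},{"rx":0,"ry":0,"rz":0,"x":0.051,"y":0,"z":0.135,"gripper":0.3},{"rx":0,"ry":0,"rz":0,"x":0.051,"y":0,"z":0.152,"gripper":0.3},{"rx":0,"ry":0,"rz":0,"x":0.051,"y":0,"z":0.152,"gripper":0.5},{"rx":0,"ry":0,"rz":0,"x":0.051,"y":0,"z":0.152,"gripper":1},{"rx":0,"ry":0,"rz":0,"x":0.051,"y":0,"z":0.152,"gripper":1},{"rx":0,"ry":0,"rz":0,"x":0.051,"y":0,"z":0.152,"gripper":1},{"rx":0,"ry":0,"rz":0,"x":0.051,"y":0,"z":0.152,"gripper":1}]';python3 look.py w6
```

```text
time_s: 6.95
tcp_pos: [651.4, -70.8, 38.4]
eef_rot: [1.0, 0.0, 0.001, 0.0]
wrist_force: [-1.4, -2.3, 6.1]
gripper_width: 27.8
7.0 [651.41 -70.85  38.37] xax [1. 0. 0.] zax [ 0. -0. -1.] 28.14107187271895 [-1.73 -0.82  7.34] cam [652.02  10.6  166.58]
```

View pics/w6.png

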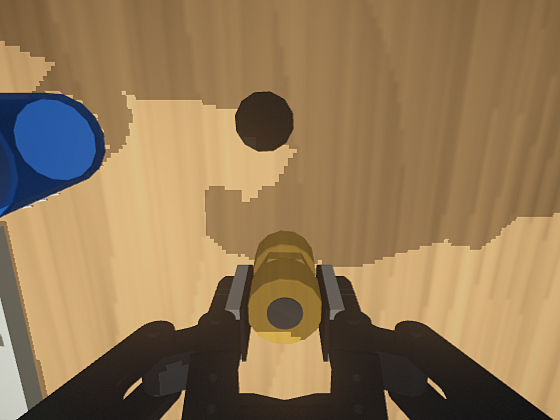

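Gripped at 28 mm on the nut. Carrying it to the +y compartment at (475,-85).

```bash
python3 -m jog '[{"rx":0,"ry":0,"rz":0,"x":0,"y":0,"z":-0.025,"gripper":1},{"rx":0,"ry":0,"rz":0,"x":0,"y":0,"z":-0.06,"gripper":1},{"rx":0,"ry":0,"rz":0,"x":-0.02,"y":0.004,"z":-0.07,"gripper":1},{"rx":0,"ry":0,"rz":0,"x":-0.055,"y":0.008,"z":-0.07,"gripper":1},{"rx":0,"ry":0,"rz":0,"x":-0.095,"y":0.014,"z":-0.07,"gripper":1},{"rx":0,"ry":0,"rz":0,"x":-0.135,"y":0.014,"z":-0.07,"gripper":1},{"rx":0,"ry":0,"rz":0,"x":-0.165,"y":0.014,"z":-0.07,"gripper":1},{"rx":0,"ry":0,"rz":0,"x":-0.176,"y":0.014,"z":-0.07,"gripper":1},{"rx":0,"ry":0,"rz":0,"x":-0.176,"y":0.014,"z":-0.045,"gripper":1},{"rx":0,"ry":0,"rz":0,"x":-0.176,"y":0.014,"z":-0.025,"gripper":1},{"rx":0,"ry":0,"rz":0,"x":-0.176,"y":0.014,"z":-0.016,"gripper":1},{"rx":0,"ry":0,"rz":0,"x":-0.176,"y":0.014,"z":-0.016,"gripper":1}]';python3 look.py w7
```

```text
time_s: 8.2
tcp_pos: [474.9, -84.5, 52.6]
eef_rot: [1.0, 0.0, -0.001, -0.0]
wrist_force: [-0.2, -0.0, -0.6]
gripper_width: 28.1
8.25 [475.26 -84.68  53.38] xax [ 1.  0. -0.] zax [-0.  0. -1.] 27.87034074278816 [-0.11  0.64 -1.3 ] cam [475.82  -3.21 180.92]
```

View pics/w7.png

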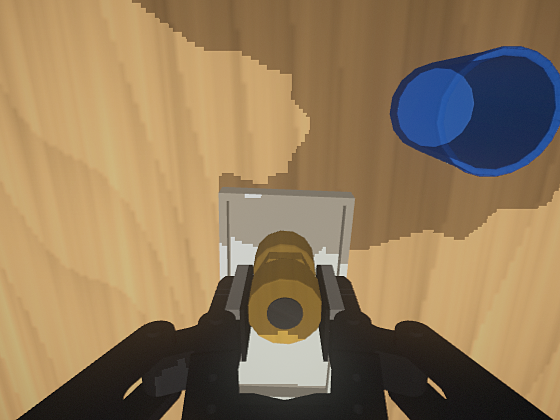

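Central in the end place. Lowering about 10 mm to contact.

```bash
python3 -m jog '[{"rx":0,"ry":0,"rz":0,"x":0,"y":0,"z":0.004,"gripper":1},{"rx":0,"ry":0,"rz":0,"x":0,"y":0,"z":0.007,"gripper":1},{"rx":0,"ry":0,"rz":0,"x":0,"y":0,"z":0.009,"gripper":1},{"rx":0,"ry":0,"rz":0,"x":0,"y":0,"z":0.01,"gripper":1},{"rx":0,"ry":0,"rz":0,"x":0,"y":0,"z":0.011,"gripper":1},{"rx":0,"ry":0,"rz":0,"x":0,"y":0,"z":0.011,"gripper":1}]'
```

```text
time_s: 8.85
tcp_pos: [475.0, -84.7, 42.4]
eef_rot: [1.0, 0.0, 0.0, 0.0]
wrist_force: [-0.0, 0.3, 0.7]
gripper_width: 28.1
```

```bash
python3 -m jog '[{"rx":0,"ry":0,"rz":0,"x":0,"y":0,"z":0.001,"gripper":1},{"rx":0,"ry":0,"rz":0,"x":0,"y":0,"z":0.001,"gripper":0.5},{"rx":0,"ry":0,"rz":0,"x":0,"y":0,"z":0.001,"gripper":0.45},{"rx":0,"ry":0,"rz":0,"x":0,"y":0,"z":0.001,"gripper":0.45},{"rx":0,"ry":0,"rz":0,"x":0,"y":0,"z":-0.035,"gripper":0.4},{"rx":0,"ry":0,"rz":0,"x":0,"y":0,"z":-0.08,"gripper":0.3},{"rx":0,"ry":0,"rz":0,"x":0.02,"y":-0.03,"z":-0.12,"gripper":0.2},{"rx":0,"ry":0,"rz":0,"x":0.045,"y":-0.065,"z":-0.145,"gripper":0.2},{"rx":0,"ry":0,"rz":0,"x":0.07,"y":-0.105,"z":-0.147,"gripper":0.2},{"rx":0,"ry":0,"rz":0,"x":0.09,"y":-0.145,"z":-0.147,"gripper":0.2},{"rx":0,"ry":0,"rz":0,"x":0.105,"y":-0.188,"z":-0.147,"gripper":0.2},{"rx":0,"ry":0,"rz":0,"x":0.105,"y":-0.188,"z":-0.147,"gripper":0.2}]';python3 -m jog '[{"rx":0,"ry":0,"rz":0,"x":0,"y":0,"z":0,"gripper":0.2}]'; python3 look.py w8; python3 -c "
from h import *
t=env.camera('top');cv2.imwrite('pics/top8.png',cv2.resize(t[125:275,260:460],(800,600),interpolation=cv2.INTER_CUBIC))"
```

```text
time_s: 10.05
tcp_pos: [580.9, 107.7, 188.6]
eef_rot: [1.0, 0.002, -0.0, -0.0]
wrist_force: [-0.7, -0.3, 0.3]
gripper_width: 68.4
time_s: 10.15
tcp_pos: [579.8, 104.1, 188.8]
eef_rot: [1.0, 0.001, -0.0, 0.0]
wrist_force: [-0.5, -0.7, -0.7]
gripper_width: 68.4
10.2 [579.56 103.18 188.98] xax [ 1.  0. -0.] zax [-0. -0. -1.] 68.10360977756622 [ 0.61 -0.22 -0.08] cam [580.49 185.51 317.03]
```

View pics/w8.png

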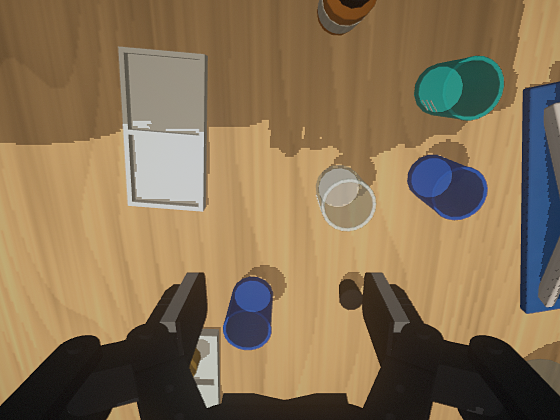

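View pics/top8.png

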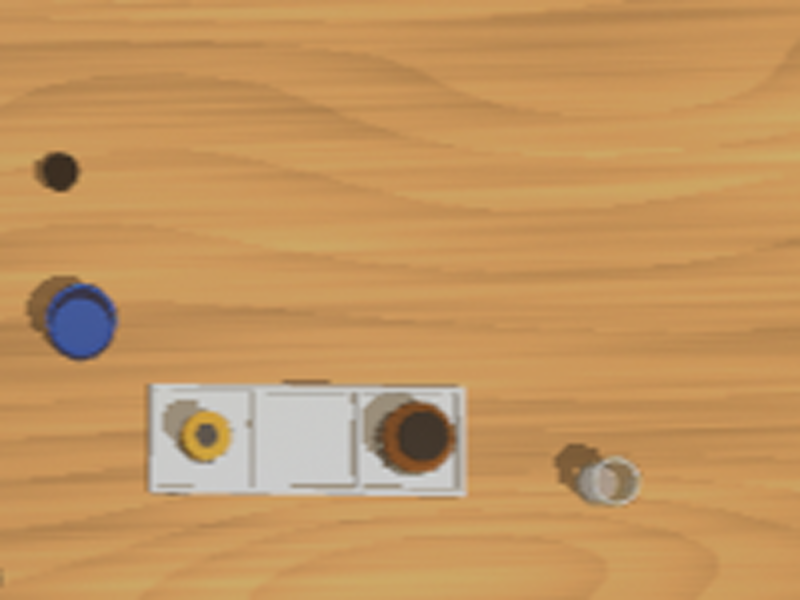

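Both placed parts stand upright. The wrist view shows the clear beaker's rim at about (348,204) and its foot at (339,188), and the short tray's corners at (120,48), (206,54), (131,207) and (204,210).

```bash
python3 - <<'E'
from h import *
np.set_printoptions(precision=1,suppress=True)
i=dict(np.load("w8.npz")); im=cv2.imread("pics/w8.png")
print("rim",onz(i,(348,204),58),"foot",onz(i,(339,188),0))
P=np.array([onz(i,p,12) for p in ((120,48),(206,54),(131,207),(204,210))]);print(P,P.mean(0))
cv2.imwrite("pics/w8b.png",cv2.resize(im[155:245,295:395],None,fx=6,fy=6,interpolation=cv2.INTER_CUBIC))
E
```

```text
rim [629.4 104.7  58. ] foot [631.2 102.1   0. ]
[[450.9 218.8  12. ]
 [518.3 214.6  12. ]
 [441.6  87.2  12. ]
 [507.6  84.4  12. ]] [479.6 151.2  12. ]
```

View pics/w8b.png

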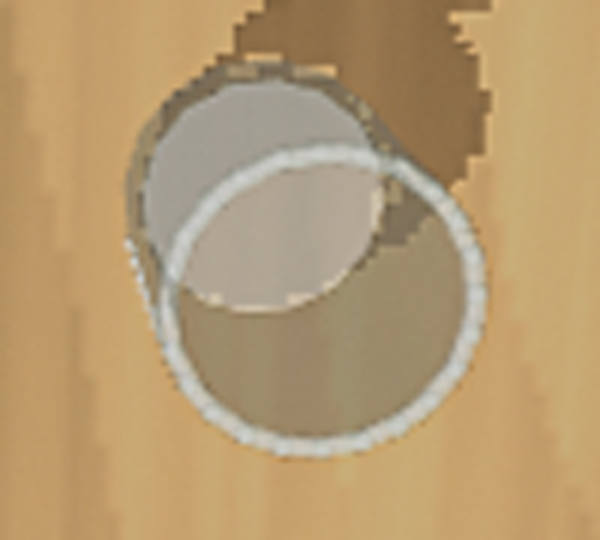

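The enlarged crop confirms the clear, colourless wide beaker, with its rim centre at (349,205), i.e. (629.7,103.5). Descending with a partial opening so the fingers clear the blue cup, whose near edge is at about x=689.

```bash
python3 -m jog '[{"rx":0,"ry":0,"rz":0,"x":0.03,"y":0,"z":0,"gripper":0.28},{"rx":0,"ry":0,"rz":0,"x":0.0495,"y":0,"z":0.025,"gripper":0.28},{"rx":0,"ry":0,"rz":0,"x":0.0495,"y":0,"z":0.065,"gripper":0.28},{"rx":0,"ry":0,"rz":0,"x":0.0495,"y":0,"z":0.105,"gripper":0.28},{"rx":0,"ry":0,"rz":0,"x":0.0495,"y":0,"z":0.14,"gripper":0.28},{"rx":0,"ry":0,"rz":0,"x":0.0495,"y":0,"z":0.158,"gripper":0.28},{"rx":0,"ry":0,"rz":0,"x":0.0495,"y":0,"z":0.158,"gripper":0.4},{"rx":0,"ry":0,"rz":0,"x":0.0495,"y":0,"z":0.158,"gripper":0.6},{"rx":0,"ry":0,"rz":0,"x":0.0495,"y":0,"z":0.158,"gripper":1},{"rx":0,"ry":0,"rz":0,"x":0.0495,"y":0,"z":0.158,"gripper":1},{"rx":0,"ry":0,"rz":0,"x":0.0495,"y":0,"z":0.158,"gripper":1}]';python3 look.py w9
```

```text
time_s: 11.35
tcp_pos: [629.8, 103.4, 32.2]
eef_rot: [1.0, 0.0, 0.001, -0.0]
wrist_force: [-0.2, 0.5, -0.2]
gripper_width: 41.4
11.4 [629.66 103.41  31.97] xax [1. 0. 0.] zax [ 0.  0. -1.] 41.27822350791318 [-0.05  0.32 -0.8 ] cam [630.4  184.73 160.42]
```

View pics/w9.png

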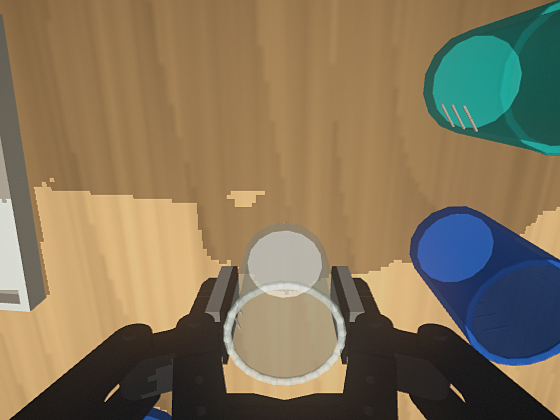

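Gripped at 41.3 mm. Lifting high over the blue cup and carrying to the middle place at (472.7,-149.6).

```bash
python3 -m jog '[{"rx":0,"ry":0,"rz":0,"x":0,"y":0,"z":-0.025,"gripper":1},{"rx":0,"ry":0,"rz":0,"x":0,"y":0,"z":-0.065,"gripper":1},{"rx":0,"ry":0,"rz":0,"x":0,"y":0,"z":-0.1,"gripper":1},{"rx":0,"ry":0,"rz":0,"x":-0.015,"y":0.025,"z":-0.11,"gripper":1},{"rx":0,"ry":0,"rz":0,"x":-0.037,"y":0.06,"z":-0.11,"gripper":1},{"rx":0,"ry":0,"rz":0,"x":-0.06,"y":0.097,"z":-0.11,"gripper":1},{"rx":0,"ry":0,"rz":0,"x":-0.083,"y":0.134,"z":-0.11,"gripper":1},{"rx":0,"ry":0,"rz":0,"x":-0.106,"y":0.171,"z":-0.11,"gripper":1},{"rx":0,"ry":0,"rz":0,"x":-0.129,"y":0.208,"z":-0.11,"gripper":1},{"rx":0,"ry":0,"rz":0,"x":-0.147,"y":0.237,"z":-0.11,"gripper":1},{"rx":0,"ry":0,"rz":0,"x":-0.157,"y":0.253,"z":-0.11,"gripper":1},{"rx":0,"ry":0,"rz":0,"x":-0.157,"y":0.253,"z":-0.11,"gripper":1}]';python3 look.py w10
```

```text
time_s: 12.6
tcp_pos: [471.5, -151.3, 141.7]
eef_rot: [1.0, -0.001, 0.0, 0.0]
wrist_force: [0.1, 0.5, -0.4]
gripper_width: 41.3
12.65 [ 472.21 -150.3   141.63] xax [ 1. -0.  0.] zax [ 0. -0. -1.] 41.42782493444194 [ 0.13 -0.05 -0.88] cam [472.51 -69.85 269.88]
```

View pics/w10.png

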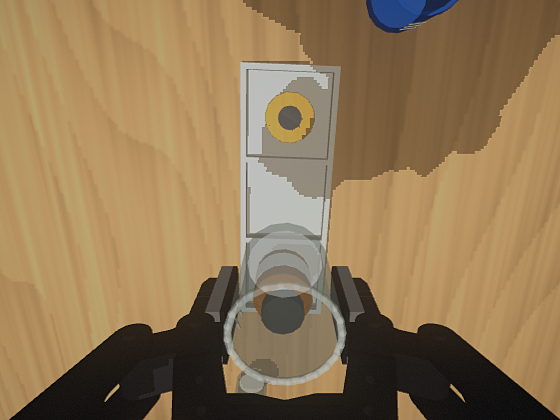

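Aligned over the middle. Lowering to just above the walls.

```bash
python3 -m jog '[{"rx":0,"ry":0,"rz":0,"x":0,"y":0,"z":0.025,"gripper":1},{"rx":0,"ry":0,"rz":0,"x":0,"y":0,"z":0.055,"gripper":1},{"rx":0,"ry":0,"rz":0,"x":0,"y":0,"z":0.08,"gripper":1},{"rx":0,"ry":0,"rz":0,"x":0,"y":0,"z":0.093,"gripper":1},{"rx":0,"ry":0,"rz":0,"x":0,"y":0,"z":0.096,"gripper":1},{"rx":0,"ry":0,"rz":0,"x":0,"y":0,"z":0.096,"gripper":1}]';python3 look.py w11
```

```text
time_s: 13.25
tcp_pos: [472.9, -149.0, 45.3]
eef_rot: [1.0, 0.001, -0.0, -0.0]
wrist_force: [0.3, 0.4, -0.5]
gripper_width: 41.3
13.3 [ 473.04 -149.33   45.82] xax [1. 0. 0.] zax [ 0. -0. -1.] 41.363174414629185 [ 0.32 -0.46  0.45] cam [473.57 -67.68 173.59]
```

View pics/w11.png

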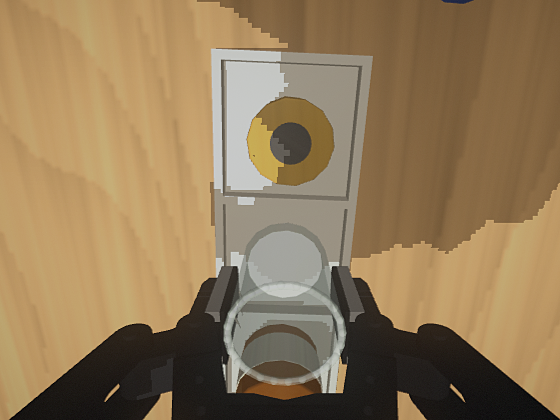

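```bash
python3 -m jog '[{"rx":0,"ry":0,"rz":0,"x":0,"y":0,"z":0.003,"gripper":1},{"rx":0,"ry":0,"rz":0,"x":0,"y":0,"z":0.006,"gripper":1},{"rx":0,"ry":0,"rz":0,"x":0,"y":0,"z":0.008,"gripper":1},{"rx":0,"ry":0,"rz":0,"x":0,"y":0,"z":0.009,"gripper":1},{"rx":0,"ry":0,"rz":0,"x":0,"y":0,"z":0.0095,"gripper":1},{"rx":0,"ry":0,"rz":0,"x":0,"y":0,"z":0.0095,"gripper":1}]'
```

```text
time_s: 13.9
tcp_pos: [472.4, -149.7, 35.8]
eef_rot: [1.0, 0.0, -0.0, -0.0]
wrist_force: [-0.0, 0.3, -0.8]
gripper_width: 41.3
```

```bash
python3 -m jog '[{"rx":0,"ry":0,"rz":0,"x":0,"y":0,"z":0.0007,"gripper":1},{"rx":0,"ry":0,"rz":0,"x":0,"y":0,"z":0.0014,"gripper":1},{"rx":0,"ry":0,"rz":0,"x":0,"y":0,"z":0.0014,"gripper":1}]'
```

```text
time_s: 14.2
tcp_pos: [472.5, -149.7, 35.6]
eef_rot: [1.0, 0.0, 0.0, 0.0]
wrist_force: [-7.6, 3.3, 28.1]
gripper_width: 41.7
```

Contact. Backing off 1 mm, then releasing and rising.

```bash
python3 -m jog '[{"rx":0,"ry":0,"rz":0,"x":0,"y":0,"z":-0.001,"gripper":1},{"rx":0,"ry":0,"rz":0,"x":0,"y":0,"z":-0.001,"gripper":0.4},{"rx":0,"ry":0,"rz":0,"x":0,"y":0,"z":-0.001,"gripper":0.3},{"rx":0,"ry":0,"rz":0,"x":0,"y":0,"z":-0.001,"gripper":0.3},{"rx":0,"ry":0,"rz":0,"x":0,"y":0,"z":-0.03,"gripper":0.3},{"rx":0,"ry":0,"rz":0,"x":0,"y":0,"z":-0.075,"gripper":0.3},{"rx":0,"ry":0,"rz":0,"x":0,"y":0,"z":-0.12,"gripper":0.3},{"rx":0,"ry":0,"rz":0,"x":0.005,"y":-0.02,"z":-0.155,"gripper":0.2}]'; python3 -m jog '[{"rx":0,"ry":0,"rz":0,"x":0.01,"y":-0.04,"z":0,"gripper":0.2},{"rx":0,"ry":0,"rz":0,"x":0.02,"y":-0.08,"z":0,"gripper":0.2},{"rx":0,"ry":0,"rz":0,"x":0.03,"y":-0.12,"z":0,"gripper":0.2},{"rx":0,"ry":0,"rz":0,"x":0.04,"y":-0.16,"z":0,"gripper":0.2},{"rx":0,"ry":0,"rz":0,"x":0.05,"y":-0.2,"z":0,"gripper":0.2},{"rx":0,"ry":0,"rz":0,"x":0.06,"y":-0.24,"z":0,"gripper":0.2},{"rx":0,"ry":0,"rz":0,"x":0.07,"y":-0.28,"z":0,"gripper":0.2},{"rx":0,"ry":0,"rz":0,"x":0.08,"y":-0.32,"z":0,"gripper":0.2},{"rx":0,"ry":0,"rz":0,"x":0.09,"y":-0.355,"z":0,"gripper":0.2},{"rx":0,"ry":0,"rz":0,"x":0.095,"y":-0.375,"z":0,"gripper":0.2},{"rx":0,"ry":0,"rz":0,"x":0.095,"y":-0.375,"z":0,"gripper":0.2},{"rx":0,"ry":0,"rz":0,"x":0.095,"y":-0.375,"z":0,"gripper":0.2}]';python3 look.py w12; python3 -c "
from h import *
t=env.camera('top');cv2.imwrite('pics/top12.png',cv2.resize(t[125:275,260:460],(800,600),interpolation=cv2.INTER_CUBIC))"
```

```text
time_s: 15.0
tcp_pos: [477.6, -130.8, 191.8]
eef_rot: [1.0, -0.001, 0.001, 0.001]
wrist_force: [1.7, 0.8, 0.1]
gripper_width: 68.1
time_s: 16.2
tcp_pos: [572.1, 245.4, 188.9]
eef_rot: [1.0, 0.001, -0.0, 0.0]
wrist_force: [0.4, -0.2, 0.0]
gripper_width: 68.2
16.25 [572.06 244.84 189.15] xax [ 1.  0. -0.] zax [-0. -0. -1.] 68.77691745794654 [-0.34 -0.12  0.78] cam [572.9  326.79 317.14]
```

View pics/w12.png

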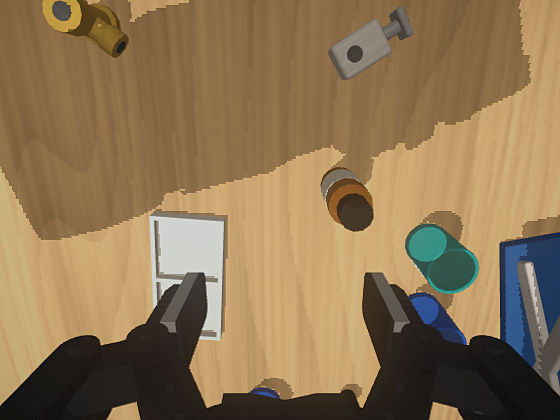

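View pics/top12.png

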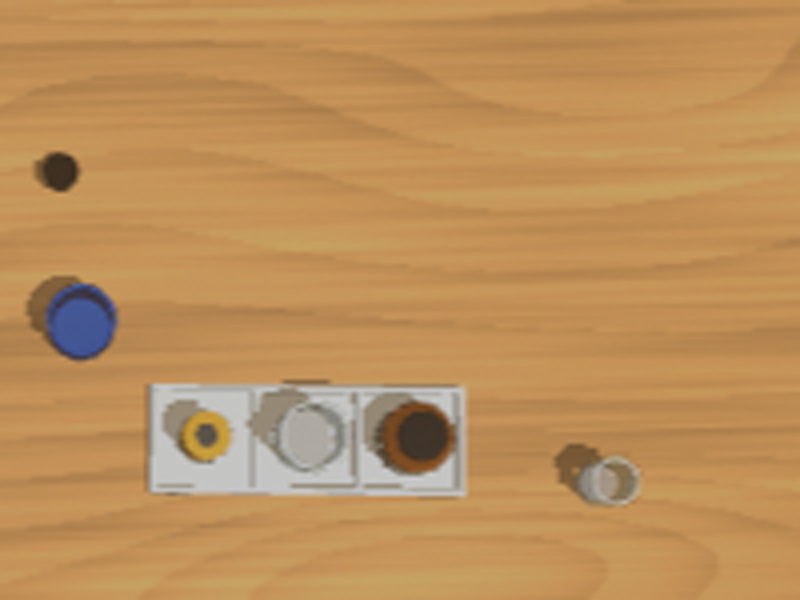

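The three-place kit is right: coupling, beaker, squat bottle. The wrist view shows the tall bottle's cap at about (355,212).

```bash
python3 - <<'E'
from h import *
np.set_printoptions(precision=1,suppress=True)
i=dict(np.load("w12.npz")); im=cv2.imread("pics/w12.png")
g=cv2.cvtColor(im,cv2.COLOR_BGR2HSV)
m=(g[...,2]<75)&(g[...,1]<150)
b=blob(m,(330,190,380,235))[0]; print(b,onz(i,b[0],88),onz(i,(355.5,212),88))
print("tray corners",onz(i,(150,214),12),onz(i,(227,214),12), "tee top",onz(i,(62,12),55),"branch end",onz(i,(120,44),27))
E
```

```text
(array([354.3, 211.8]), array([   7,    3,   36,   38, 1025], dtype=int32)) [620.8 249.6  88. ] [621.6 249.5  88. ]
tray corners [450.3 221.8  12. ] [520.6 221.9  12. ] tee top [426.6 377.1  55. ] branch end [450.  361.3  27. ]
```

The two views put it at (621.3, 245..249.5), and I take y=247. The jaws close along x, so y is forgiving. Gripping the body with TCP at about 40.

```bash
python3 -m jog '[{"rx":0,"ry":0,"rz":0,"x":0.03,"y":-0.002,"z":0,"gripper":0.25},{"rx":0,"ry":0,"rz":0,"x":0.049,"y":-0.002,"z":0.02,"gripper":0.25},{"rx":0,"ry":0,"rz":0,"x":0.049,"y":-0.002,"z":0.055,"gripper":0.25},{"rx":0,"ry":0,"rz":0,"x":0.049,"y":-0.002,"z":0.095,"gripper":0.25},{"rx":0,"ry":0,"rz":0,"x":0.049,"y":-0.002,"z":0.13,"gripper":0.25},{"rx":0,"ry":0,"rz":0,"x":0.049,"y":-0.002,"z":0.149,"gripper":0.25},{"rx":0,"ry":0,"rz":0,"x":0.049,"y":-0.002,"z":0.149,"gripper":0.4},{"rx":0,"ry":0,"rz":0,"x":0.049,"y":-0.002,"z":0.149,"gripper":0.6},{"rx":0,"ry":0,"rz":0,"x":0.049,"y":-0.002,"z":0.149,"gripper":1},{"rx":0,"ry":0,"rz":0,"x":0.049,"y":-0.002,"z":0.149,"gripper":1},{"rx":0,"ry":0,"rz":0,"x":0.049,"y":-0.002,"z":0.149,"gripper":1}]';python3 look.py w13
```

```text
time_s: 17.4
tcp_pos: [622.1, 247.4, 41.9]
eef_rot: [1.0, 0.0, 0.001, -0.0]
wrist_force: [-0.2, -1.9, 8.2]
gripper_width: 32.5
17.45 [622.03 247.43  41.88] xax [1. 0. 0.] zax [ 0.  0. -1.] 32.59820341838053 [-0.44 -1.18  8.02] cam [622.56 328.77 170.15]
```

View pics/w13.png

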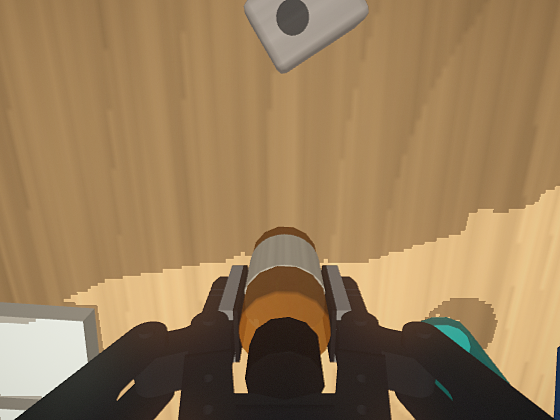

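Held at 32.6 mm. Carrying it to the −y place of the short tray at (476.5,119.5).

```bash
python3 -m jog '[{"rx":0,"ry":0,"rz":0,"x":0,"y":0,"z":-0.025,"gripper":1},{"rx":0,"ry":0,"rz":0,"x":0,"y":0,"z":-0.06,"gripper":1},{"rx":0,"ry":0,"rz":0,"x":-0.02,"y":0.018,"z":-0.075,"gripper":1},{"rx":0,"ry":0,"rz":0,"x":-0.05,"y":0.044,"z":-0.075,"gripper":1},{"rx":0,"ry":0,"rz":0,"x":-0.08,"y":0.07,"z":-0.075,"gripper":1},{"rx":0,"ry":0,"rz":0,"x":-0.11,"y":0.097,"z":-0.075,"gripper":1},{"rx":0,"ry":0,"rz":0,"x":-0.135,"y":0.119,"z":-0.075,"gripper":1},{"rx":0,"ry":0,"rz":0,"x":-0.1455,"y":0.128,"z":-0.07,"gripper":1},{"rx":0,"ry":0,"rz":0,"x":-0.1455,"y":0.128,"z":-0.045,"gripper":1},{"rx":0,"ry":0,"rz":0,"x":-0.1455,"y":0.128,"z":-0.025,"gripper":1},{"rx":0,"ry":0,"rz":0,"x":-0.1455,"y":0.128,"z":-0.017,"gripper":1},{"rx":0,"ry":0,"rz":0,"x":-0.1455,"y":0.128,"z":-0.017,"gripper":1}]';python3 look.py w14
```

```text
time_s: 18.65
tcp_pos: [475.6, 119.3, 57.1]
eef_rot: [1.0, 0.0, -0.0, 0.0]
wrist_force: [0.7, 0.2, 0.1]
gripper_width: 32.7
18.7 [476.02 119.42  57.8 ] xax [1. 0. 0.] zax [ 0.  0. -1.] 32.68057297849982 [ 0.06  0.51 -1.1 ] cam [476.46 200.73 185.36]
```

View pics/w14.png

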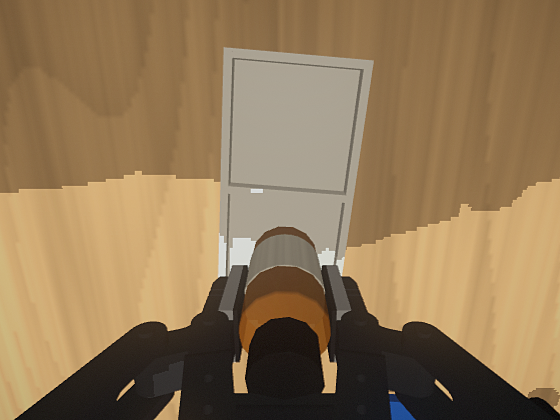

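```bash
python3 -m jog '[{"rx":0,"ry":0,"rz":0,"x":0,"y":0,"z":0.004,"gripper":1},{"rx":0,"ry":0,"rz":0,"x":0,"y":0,"z":0.008,"gripper":1},{"rx":0,"ry":0,"rz":0,"x":0,"y":0,"z":0.01,"gripper":1},{"rx":0,"ry":0,"rz":0,"x":0,"y":0,"z":0.011,"gripper":1},{"rx":0,"ry":0,"rz":0,"x":0,"y":0,"z":0.0117,"gripper":1},{"rx":0,"ry":0,"rz":0,"x":0,"y":0,"z":0.0117,"gripper":1}]'
```

```text
time_s: 19.3
tcp_pos: [475.8, 119.4, 45.9]
eef_rot: [1.0, 0.0, 0.0, 0.0]
wrist_force: [-1.8, 0.1, 2.8]
gripper_width: 32.4
```

Contact made. Releasing, rising clear of the cap, then over to the tee while turning the jaws square to its branch (branch at about −35°, jaws to +55°).

```bash
python3 -m jog '[{"rx":0,"ry":0,"rz":0,"x":0,"y":0,"z":0,"gripper":0.5},{"rx":0,"ry":0,"rz":0,"x":0,"y":0,"z":0,"gripper":0.4},{"rx":0,"ry":0,"rz":0,"x":0,"y":0,"z":0,"gripper":0.4},{"rx":0,"ry":0,"rz":0,"x":0,"y":0,"z":-0.03,"gripper":0.4},{"rx":0,"ry":0,"rz":0,"x":0,"y":0,"z":-0.07,"gripper":0.4},{"rx":0,"ry":0,"rz":0,"x":0,"y":0,"z":-0.11,"gripper":0.4},{"rx":0,"ry":0,"rz":0,"x":0,"y":0,"z":-0.13,"gripper":0.25},{"rx":0,"ry":0,"rz":0,"x":0,"y":-0.01,"z":-0.13,"gripper":0.25}]'; python3 -m jog '[{"rx":0,"ry":0,"rz":-7,"x":-0.006,"y":-0.03,"z":0,"gripper":0.25},{"rx":0,"ry":0,"rz":-14,"x":-0.013,"y":-0.065,"z":0,"gripper":0.25},{"rx":0,"ry":0,"rz":-21,"x":-0.02,"y":-0.1,"z":0,"gripper":0.25},{"rx":0,"ry":0,"rz":-28,"x":-0.027,"y":-0.135,"z":0,"gripper":0.25},{"rx":0,"ry":0,"rz":-35,"x":-0.034,"y":-0.17,"z":0,"gripper":0.25},{"rx":0,"ry":0,"rz":-42,"x":-0.04,"y":-0.205,"z":0,"gripper":0.25},{"rx":0,"ry":0,"rz":-49,"x":-0.045,"y":-0.232,"z":0,"gripper":0.25},{"rx":0,"ry":0,"rz":-55,"x":-0.0495,"y":-0.247,"z":0,"gripper":0.25},{"rx":0,"ry":0,"rz":-55,"x":-0.0495,"y":-0.247,"z":0,"gripper":0.25},{"rx":0,"ry":0,"rz":-55,"x":-0.0495,"y":-0.247,"z":0,"gripper":0.25}]';python3 look.py w15; python3 -c "
from h import *
t=env.camera('top');cv2.imwrite('pics/top15.png',cv2.resize(t[125:275,100:300],(800,600),interpolation=cv2.INTER_CUBIC))"
```

```text
time_s: 20.1
tcp_pos: [477.2, 129.1, 178.3]
eef_rot: [1.0, -0.0, 0.002, -0.0]
wrist_force: [0.7, -0.0, -0.4]
gripper_width: 64.1
time_s: 21.1
tcp_pos: [425.8, 376.2, 174.8]
eef_rot: [0.887, 0.461, -0.001, 0.0]
wrist_force: [0.9, -0.8, -0.0]
gripper_width: 63.8
21.15 [426.05 375.83 175.04] xax [ 0.58  0.82 -0.  ] zax [-0. -0. -1.] 64.07445637429812 [ 0.03 -0.18 -0.28] cam [360.01 423.04 303.06]
```

View pics/w15.png

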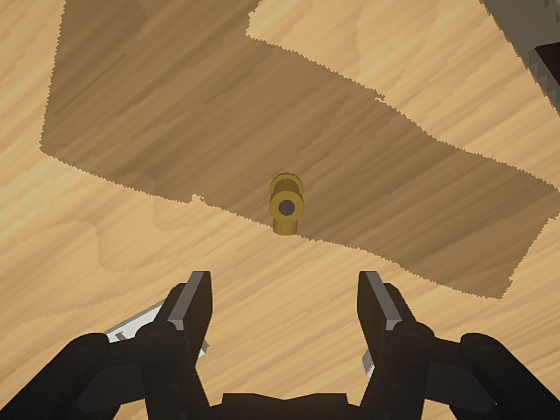

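View pics/top15.png

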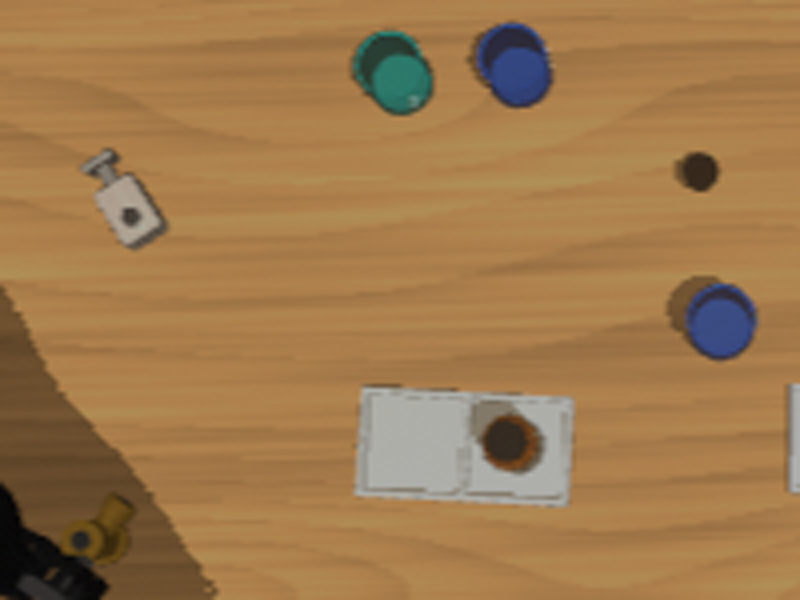

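The tall bottle stands upright in its place. The tee's top is at (286,208) in the wrist view with the branch pointing straight down the picture, so the jaws are square to it.

```bash
python3 - <<'E'
from h import *
np.set_printoptions(precision=1,suppress=True)
i=dict(np.load("w15.npz"));p=onz(i,(286.5,208),55);print(p)
d=p-np.array([426.2,376.3,55]);print(d[:2]@[.574,.819],d[:2]@[.819,-.574])
E
```

```text
[426.5 377.8  55. ]
1.4077614918646435 -0.6290780209287926
```

```bash
python3 -m jog '[{"rx":0,"ry":0,"rz":0,"x":0.001,"y":0,"z":0.03,"gripper":0.25},{"rx":0,"ry":0,"rz":0,"x":0.001,"y":0,"z":0.07,"gripper":0.25},{"rx":0,"ry":0,"rz":0,"x":0.001,"y":0,"z":0.105,"gripper":0.25},{"rx":0,"ry":0,"rz":0,"x":0.001,"y":0,"z":0.125,"gripper":0.3},{"rx":0,"ry":0,"rz":0,"x":0.001,"y":0,"z":0.133,"gripper":0.3},{"rx":0,"ry":0,"rz":0,"x":0.001,"y":0,"z":0.133,"gripper":0.5},{"rx":0,"ry":0,"rz":0,"x":0.001,"y":0,"z":0.133,"gripper":0.7},{"rx":0,"ry":0,"rz":0,"x":0.001,"y":0,"z":0.133,"gripper":1},{"rx":0,"ry":0,"rz":0,"x":0.001,"y":0,"z":0.133,"gripper":1},{"rx":0,"ry":0,"rz":0,"x":0.001,"y":0,"z":0.133,"gripper":1}]';python3 look.py w16
```

```text
time_s: 22.2
tcp_pos: [427.5, 377.4, 44.0]
eef_rot: [0.887, 0.462, 0.001, 0.0]
wrist_force: [-1.4, -2.2, 8.2]
gripper_width: 24.0
22.25 [427.47 377.42  44.03] xax [0.57 0.82 0.  ] zax [ 0.  0. -1.] 23.65608329543413 [-0.62 -1.38  7.81] cam [361.24 423.9  172.18]
```

View pics/w16.png

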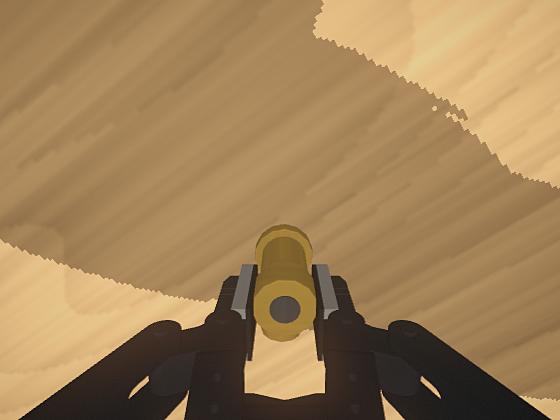

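Gripped on the nut. Carrying it to the +y place at (480.5,183.5), turning 20° so the fingers keep clear of the tall bottle.

```bash
python3 -m jog '[{"rx":0,"ry":0,"rz":0,"x":0,"y":0,"z":-0.025,"gripper":1},{"rx":0,"ry":0,"rz":0,"x":0,"y":0,"z":-0.06,"gripper":1},{"rx":0,"ry":0,"rz":3,"x":-0.015,"y":0.018,"z":-0.08,"gripper":1},{"rx":0,"ry":0,"rz":7,"x":-0.038,"y":0.046,"z":-0.08,"gripper":1},{"rx":0,"ry":0,"rz":11,"x":-0.063,"y":0.076,"z":-0.08,"gripper":1},{"rx":0,"ry":0,"rz":15,"x":-0.088,"y":0.106,"z":-0.08,"gripper":1},{"rx":0,"ry":0,"rz":19,"x":-0.113,"y":0.136,"z":-0.08,"gripper":1},{"rx":0,"ry":0,"rz":20,"x":-0.1285,"y":0.155,"z":-0.08,"gripper":1},{"rx":0,"ry":0,"rz":20,"x":-0.1285,"y":0.155,"z":-0.06,"gripper":1},{"rx":0,"ry":0,"rz":20,"x":-0.1285,"y":0.155,"z":-0.035,"gripper":1},{"rx":0,"ry":0,"rz":20,"x":-0.1285,"y":0.155,"z":-0.019,"gripper":1},{"rx":0,"ry":0,"rz":20,"x":-0.1285,"y":0.155,"z":-0.019,"gripper":1}]';python3 look.py w17;python3 -c "
from h import *
t=env.camera('scene');cv2.imwrite('pics/s17.png',cv2.resize(t[140:300,290:490],None,fx=4,fy=3.75,interpolation=cv2.INTER_CUBIC))"
```

```text
time_s: 23.45
tcp_pos: [479.3, 182.7, 60.7]
eef_rot: [0.954, 0.301, -0.001, -0.0]
wrist_force: [-1.1, -1.1, -1.7]
gripper_width: 24.0
23.5 [479.89 182.92  61.83] xax [ 0.82  0.57 -0.  ] zax [-0. -0. -1.] 24.059882457616794 [ 0.61 -0.31 -1.13] cam [433.6  249.41 188.98]
```

View pics/w17.png

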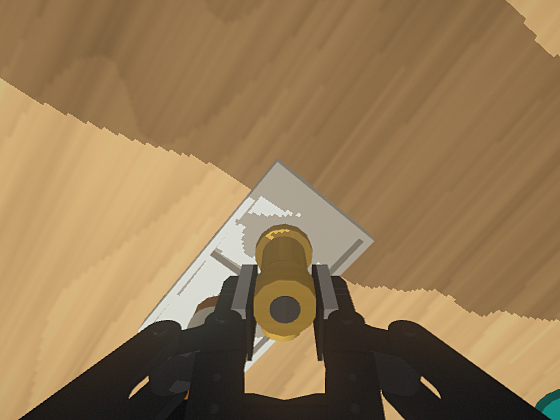

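View pics/s17.png

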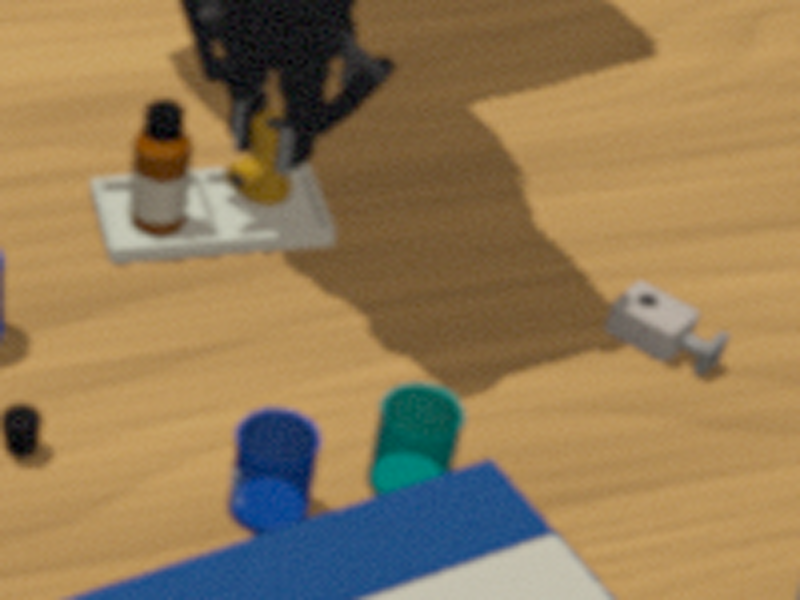

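The tee is over its place and clear of the bottle. Lowering.

```bash
python3 -m jog '[{"rx":0,"ry":0,"rz":0,"x":0,"y":0,"z":0.005,"gripper":1},{"rx":0,"ry":0,"rz":0,"x":0,"y":0,"z":0.009,"gripper":1},{"rx":0,"ry":0,"rz":0,"x":0,"y":0,"z":0.0115,"gripper":1},{"rx":0,"ry":0,"rz":0,"x":0,"y":0,"z":0.013,"gripper":1},{"rx":0,"ry":0,"rz":0,"x":0,"y":0,"z":0.0135,"gripper":1},{"rx":0,"ry":0,"rz":0,"x":0,"y":0,"z":0.0135,"gripper":1}]'
```

```text
time_s: 24.15
tcp_pos: [480.2, 183.0, 48.2]
eef_rot: [0.954, 0.301, 0.0, 0.0]
wrist_force: [-0.6, 0.6, -0.9]
gripper_width: 24.2
```

```bash
python3 -m jog '[{"rx":0,"ry":0,"rz":0,"x":0,"y":0,"z":0.0005,"gripper":1},{"rx":0,"ry":0,"rz":0,"x":0,"y":0,"z":0.001,"gripper":1},{"rx":0,"ry":0,"rz":0,"x":0,"y":0,"z":0.001,"gripper":1}]'
```

```text
time_s: 24.45
tcp_pos: [480.3, 183.0, 48.0]
eef_rot: [0.954, 0.301, 0.0, 0.0]
wrist_force: [-5.3, -1.7, 14.1]
gripper_width: 24.0
```

Contact at 14 N. Easing off, releasing, rising, and retreating to clear the view.

```bash
python3 -m jog '[{"rx":0,"ry":0,"rz":0,"x":0,"y":0,"z":0,"gripper":0.6},{"rx":0,"ry":0,"rz":0,"x":0,"y":0,"z":0,"gripper":0.52},{"rx":0,"ry":0,"rz":0,"x":0,"y":0,"z":0,"gripper":0.52},{"rx":0,"ry":0,"rz":0,"x":0,"y":0,"z":-0.025,"gripper":0.52},{"rx":0,"ry":0,"rz":0,"x":0,"y":0,"z":-0.065,"gripper":0.52},{"rx":0,"ry":0,"rz":0,"x":0,"y":0,"z":-0.11,"gripper":0.5},{"rx":0,"ry":0,"rz":0,"x":0,"y":0,"z":-0.15,"gripper":0.5},{"rx":0,"ry":0,"rz":0,"x":0.01,"y":-0.03,"z":-0.16,"gripper":0.5},{"rx":0,"ry":0,"rz":0,"x":0.02,"y":-0.07,"z":-0.16,"gripper":0.5},{"rx":0,"ry":0,"rz":0,"x":0.03,"y":-0.11,"z":-0.16,"gripper":0.5},{"rx":0,"ry":0,"rz":0,"x":0.03,"y":-0.14,"z":-0.16,"gripper":0.5},{"rx":0,"ry":0,"rz":0,"x":0.03,"y":-0.15,"z":-0.16,"gripper":0.5}]';python3 -m jog '[{"rx":0,"ry":0,"rz":0,"x":0,"y":0,"z":0,"gripper":0.5},{"rx":0,"ry":0,"rz":0,"x":0,"y":0,"z":0,"gripper":0.5},{"rx":0,"ry":0,"rz":0,"x":0,"y":0,"z":0,"gripper":0.5}]';python3 -c "
from h import *
t=env.camera('scene');cv2.imwrite('pics/s18.png',cv2.resize(t[140:300,110:490],None,fx=2.1,fy=2.1,interpolation=cv2.INTER_CUBIC))
t=env.camera('top');cv2.imwrite('pics/t18.png',cv2.resize(t[125:275,100:430],None,fx=2.4,fy=2.4,interpolation=cv2.INTER_CUBIC))"
```

```text
time_s: 25.65
tcp_pos: [417.1, 324.9, 207.0]
eef_rot: [0.953, 0.302, -0.0, -0.0]
wrist_force: [-0.4, -0.5, 0.1]
gripper_width: 42.7
time_s: 25.95
tcp_pos: [419.3, 322.1, 207.1]
eef_rot: [0.954, 0.3, -0.0, 0.0]
wrist_force: [0.1, -0.1, -0.6]
gripper_width: 42.4
```

View pics/s18.png

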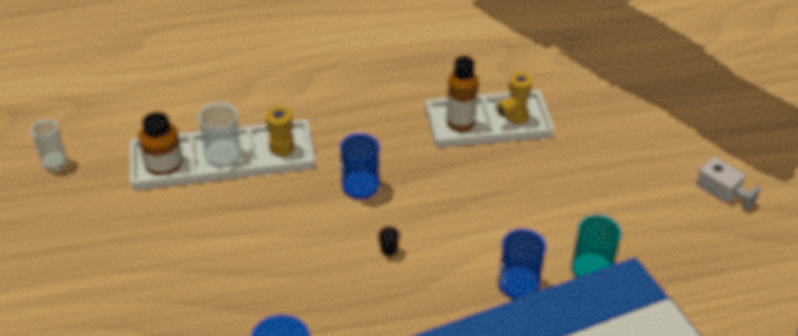

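View pics/t18.png

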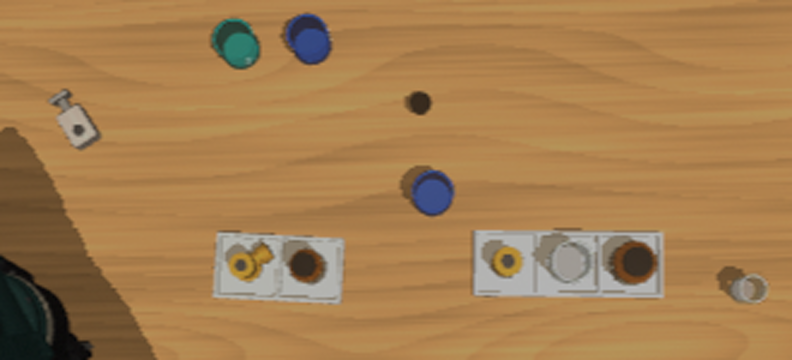

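Both views show all five items upright, each in its own place. The narrow beaker (750,288), stopper (420,102), boss (77,125) and coloured cups haven't moved. Handing in.

```bash
python3 -c "
from station import env
env.finish_job();print(env.get_state()['time_s'])"
```

```text
the job is handed in; nothing more can be done
the job is handed in; nothing more can be done
```

Both kits are made up and the job was handed in at about 26 s.
- **Three-place tray:** the coupling is in the +y end place, the wide beaker in the middle, and the squat bottle in the −y end place.
- **Two-place tray:** the tall bottle is in the −y place and the tee in the +y place.

In the last top and scene pictures all five items stand upright in their own compartments. The narrow beaker, stopper, boss and coloured cups are where they started. All items were lowered and released at the floor. Contact readings at set-down were about 0.7 N (coupling, then 1 mm further down before release), 2.8 N (tall bottle), 11 N (squat bottle), 14 N (tee) and 28 N (beaker, eased 1 mm before release).

Two measurements disagreed. The tall bottle's y differed by about 4 mm between the top and wrist views, and I used a value in between. The wide beaker's x differed by about 4 mm between the top and scene views, and the wrist view settled it. Neither affected the grasp.

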